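Clear the lid and hold the vacuum pump on the box's valve

TASK

Put the two used corks that lie on the lid of the larger glass vacuum box into the white bowl. Then take the hand vacuum pump out of its dock and hold it upright on the round valve in the middle of that lid, its open nose flat on the lid all round the valve button and gently pressed in about half of its spring travel, so that it pumps. Finish while still holding it there like that, pressing lightly; leave the box where it stands and do not knock over the glass, the small bottle or the jigger behind it.

Things in the scene. Friction and masses are not known exactly. Their poses are not given: they have to be found in the camera images.
- vacuum_box: The larger, oblong glass food box with a grey lid, 115 x 140 mm, loose, 1.3 kg. Origin: centre of its underside, z up, y along its 140 mm length. The lid's flat top is 72 mm above the origin; a lip 4 mm higher, 5 mm wide, runs round its edge; a 10 mm pull tab stands out at -x. (A smaller square box of the same kind further back is not part of the job.)
- vacuum_box_valve (a point): The marked spot: centre of the valve on the larger box's lid, at the height of the lid's flat top. A rubber valve button 18 mm across and 3 mm high stands on it, with a printed ring of 49 mm diameter around. z up.
- cork_a: Used wine cork lying on the lid, 24 mm diameter, 43 mm long, 12 g. Origin on its underside at mid-length (12 mm below its axis as it lies), y along its length.
- cork_b: Second used cork, the same size and frame as cork_a, lying on the lid on the other side of the valve.
- bowl: White ceramic bowl, fixed, 116 mm across the rim, 50 mm high, wall 4 mm. Origin at the centre of its underside.
- dock: Round grey charging dock of the pump, fixed, 84 mm diameter, 34 mm high. Origin at the centre of its underside. The pump stands upright in it, its flange in a recess 6 mm deep; lift it straight up 40 mm to be clear. (Mind the tall cabinet panel at the right end of the worktop, near edge at about x 0.61, y -0.16 m: keep the hand drawn in when swinging past it.)
- pump: Hand vacuum pump, a steel stick 150 mm long, 0.24 kg, upright in the dock. Origin: centre of its nose's open end (nose out), z along the stick to its top at 150 mm. Barrel 41 mm in diameter from 60 to 138 mm, gripped best at 120 to 125 mm; flange 52 mm in diameter at 20 to 28 mm; nose a rubber tube at 0 to 20 mm, 39 mm outside, 29 mm inside diameter.
- pump_seal (a point): Centre of the open end of the pump's nose, the rim that seals on the lid; it moves with the nose.
- pump_nose (a joint): How far the sprung nose is pushed into the pump: 0 out, 0.009 m fully in. The spring needs 3 N to start and 1 N more for each mm (7.5 N when half in). The pump's own weight does not push it in. The pump runs while it is about half in.
- rocks_glass: Rocks glass, 70 mm across, 86 mm high, loose on a coaster behind the box. Origin at the centre of its underside, z up.
- bitters_bottle: Small bottle, 48 mm across, 134 mm high, loose, behind the box. Origin at the centre of its underside, z up.
- small_jigger: Hourglass jigger, 44 mm across, 80 mm high, loose, behind the box. Origin at the centre of its underside, z up.
Mind the look-alikes: they are no part of the job. Leave any black or yellow look-alike of the cork_a alone.

How it is judged:
On the way, in this order (a step that is already met when the one before it is completed fails the run):
1. both corks lie in the bowl, let go (horizontal distance between each of cork_a, cork_b and bowl below 0.052 m and z of each of cork_a, cork_b in the frame of bowl below 0.05 m and contact force between each of cork_a, cork_b and the fingers below 0.05 N), for 0.2 s.
2. the pump is out of its dock, held by the fingers (z of pump in the frame of dock above 0.036 m and contact force between the fingers and pump above 1 N), for 0.2 s.
At the end, for the whole second after the job is handed in: Both corks lie in the bowl. The fingers hold the pump still and upright within 4 degrees, its nose flat on the lid (within 2 mm) and centred on the valve within 5 mm, pressed in between 2.5 and 7 mm of its 9 mm, bearing on the box with 3 to 14 N (horizontal distance between each of cork_a, cork_b and bowl below 0.052 m and z of each of cork_a, cork_b in the frame of bowl below 0.05 m and contact force between the fingers and pump above 1 N and value of joint pump_nose between 0.0025 and 0.007 m and horizontal distance between pump_seal and vacuum_box_valve below 0.005 m and z of pump_seal in the frame of vacuum_box_valve below 0.002 m and angle between the z axis of pump and the z axis of vacuum_box, either way round below 0.07 rad and angle between pump's own z axis and vertical below 0.07 rad and contact force between pump and vacuum_box between 3 and 14 N and linear speed of pump below 0.02 m/s); the arm keeps its last pose, push and grip.
It fails at once if the larger box is shoved more than 30 mm (distance of vacuum_box from where it was at the start of the episode above 0.03 m).
It fails at once if the pump is pressed hard on the box (over 25 N) (contact force between pump and vacuum_box above 25 N).
It fails at once if the glass, the small bottle or the jigger is knocked over (angle between any of rocks_glass, bitters_bottle, small_jigger's own z axis and vertical above 0.5 rad).
It also fails if it takes over 69 s, if anything falls off the work surface, if the arm or the gripper's body presses on something with over 40 N, if the wrist force passes 120 N, or if a joint passes its speed limit or range.

ROBOT

A 6-joint arm with a two-finger parallel gripper is mounted at the origin on a cart in front of the work surface, level with it; the furniture and walls round the work are solid. World frame = base frame: x ahead of the robot, y to its left, z up, the work surface at z = 0. Lengths are in m, angles in rad, forces in N, time in s.
With the tool pointing down it reaches from about 0.3 to 0.775 m from the base axis. Payload 14.6 kg.
Tool frame: the origin (TCP) lies on the mounting face of the last link; the fingertips stand 199 mm ahead of it and the grasp point (between the pads) lies 180 mm ahead of it; z points along the fingers, y is the line along which they close (so a half turn about z gives the same grasp; the last joint's range is limited). The gripper opens to 94 mm and grips with 3 to 60 N. Pads are 16 mm wide; open, the fingers measure 119 mm over their backs; the gripper's body (75 mm by 177 mm) begins 78 mm behind the grasp point.
Start: joints at [-1.37, 0.3, 1.521, -0, 1.321, -0.067], TCP at [0.146, -0.53, 0.405] pointing down, gripper open.
Joint ranges: [-3.03, 3.03], [-0.79, 2.21], [0.23, 2.52], [-1.04, 4.18], [0, 3.07], [-2.55, 2.55]. Speed limits (rad/s): [2.22, 2.22, 2.57, 3.14, 3.14, 3.14].

INTERFACE

Orientations are given as [roll, pitch, yaw] about the fixed x, y, z axes, in that order (R = Rz(yaw) Ry(pitch) Rx(roll)).
In Python, from station import telemetry, cams, workorder, finder gives the robot as it stands.
- The arm moves only by the tool jog_arm, never from a script. Its argument "rows" is a list of rows, each an object with "gripper": the finger opening in m, from 0 to 0.094; "slide": the shift along the tool's x, y, z in m, a list of three; "spin": the turn about the tool's z in rad. In form: [{"gripper": gripper, "slide": [tx, ty, tz], "spin": spin}, ...]. A call has 1 to 8 rows; each row is the pose to reach, as a shift and turn from the pose commanded when the call began, along the tool's axes at that moment; what a row does not reach only later rows make up. A row lasts 1/10 s, in which the tool goes at most 50 mm and 8.59 degrees, less where a joint would pass 70% of its speed; a pose out of reach is approached as far as the arm can. A call with a gripper value outside its range is refused whole. The fingers move at their own pace and stop on an object; "squeeze" is the grip in N (left out, the last holds). Time passes only in rows, so rows that repeat a pose let the fingers close. It gives the time, the measured TCP pose, the force, the opening and the grip force at its end, in the units of the state.
- telemetry.get_obs(): the state, without advancing time (a new reading comes with each control period).
- cams.camera(name): name is "side" or "top"; returns (picture, depth): 420x560x3 uint8, red, green, blue; 420x560 float32, m along the optical axis (not along the pixel's ray), 0 where there is no reading.
- cams.camera_info(name): a dict with "camera_matrix" (3x3 intrinsics, pixels), "R" (3x3) and "t" (3): a world point X has camera coordinates R X + t. Camera axes: x right, y down, z forward; pixel columns grow to the right and rows downward; lengths in m; the calibration is good to about 2 mm. A picture is of the moment at which its call begins. camera_info takes no time and is no camera call.
- workorder.hand_in(): hands the job in; it is judged then, once.
Trained networks look in the newest picture that a camera, given by its name, has taken for a name from the list of things; names that differ only in an ending like _2 or _b are one class to them, and where a whole thing is asked for, a point or a joint stands for the part that bears it (a point fixed in the world has none). Each returns a list of dicts, best first, with "confidence" (0 to 1); they miss things now and then, are a little off and sometimes report something else, mostly with a low value. They report only what shows in the picture. A call takes as long as a camera call. They do not tell look-alikes from the thing itself.
- finder.find_in(target, camera): "point" ([x, y, z] in m, in world coordinates, good to about 4 mm: the middle of the surface that is visible of it).
- finder.masks_of(target, camera): "region" (420x560 bool, what is visible of it).
The state is a dict: "time_s": time; "qpos": joint angles; "joint_vel": joint speeds; "tau": joint torques, N m; "ee_pos": TCP position; "eef_rot": TCP orientation; "force": force on the tool from outside, world axes, zero at the start; "moment": the same for the moment, N m; "grip_width": finger opening in m; "grip_force": force on a finger pad.
Only numpy, scipy, OpenCV 4.12 (cv2) and the standard library are available. Lean on these libraries where they do the work, as an engineer would, in place of code of your own. Each camera call takes 0.05 s, during which the arm holds its last target. There are 200 camera calls.

## Working session

There is one attempt and no reset: what is moved stays moved. The work goes in short steps, Python scripts to look and compute and a tool call to move; the robot and the scene stay as the last step left them, time stands still between calls to the robot, and variables do not carry over. Pictures are saved under pics/ and viewed, at most 10 in all, crops included, and the job is handed in when it is done.

Besides the shell and the picture viewer there is one more tool, called after "Call:" by a JSON object that holds its "name" and its "arguments". jog_arm: Moves the arm, as the interface text tells. Its arguments: {"type":"object","properties":{"rows":{"type":"array","items":{"type":"object","properties":{"gripper":{"type":"number"},"slide":{"type":"array","items":{"type":"number"}},"spin":{"type":"number"}}}},"squeeze":{"type":"number"}},"required":["rows"]}

```bash
ls; mkdir -p pics; python3 - <<'E'
from station import telemetry, cams, finder
import cv2
print(telemetry.get_obs())
for n in ("top","side"):
    p,d=cams.camera(n); cv2.imwrite(f"pics/{n}0.png",p[:,:,::-1])
    i=cams.camera_info(n); print(n,i)
    for t in ["cork_a","bowl","dock","pump","vacuum_box","vacuum_box_valve"]:
        print(t,[(x['point'],round(x['confidence'],2)) for x in finder.find_in(t,n)])
E
```

```text
pics
{'time_s': 0.0, 'qpos': array([-1.36962450e+00,  3.00495326e-01,  1.52159993e+00,  1.35384132e-05,
        1.32067423e+00, -6.66521372e-02]), 'joint_vel': array([-6.41445370e-04, -9.49941605e-04, -1.19528198e-03,  4.68632243e-04,
       -1.36291079e-03, -1.79523310e-05]), 'tau': array([-2.85621798e-03, -5.31816173e+01, -3.52744102e+01,  7.07436260e-02,
        2.43473402e-02, -5.43537840e-05]), 'ee_pos': array([ 0.14551278, -0.53037007,  0.40406493]), 'eef_rot': array([-3.14041931e+00, -9.14639408e-05,  2.67820547e-01]), 'force': array([-0.59921076,  0.2411231 ,  0.02455313]), 'moment': array([-0.00212125, -0.01604137, -0.02630208]), 'grip_force': 0.0, 'grip_width': 0.09363053485781274}
top {'camera_matrix': array([[546.55517072,   0.        , 285.10939003],
       [  0.        , 546.55517072, 190.34185229],
       [  0.        ,   0.        ,   1.        ]]), 'R': array([[ 0.00619885, -0.99995077,  0.00774839],
       [-0.99643012, -0.00682904, -0.08414501],
       [ 0.08419378, -0.00719912, -0.99642339]]), 't': array([0.19150359, 0.45545032, 1.00203538])}
cork_a [([0.4813, 0.0
[... 441 characters left out ...]
       [  0.        , 435.74697474, 212.18684917],
       [  0.        ,   0.        ,   1.        ]]), 'R': array([[ 0.99934289, -0.03622683,  0.00118136],
       [-0.01831337, -0.53277729, -0.84605732],
       [ 0.03127938,  0.84547973, -0.53309063]]), 't': array([-0.45818682,  0.16232122,  0.73699823])}
cork_a [([0.4868, 0.0435, 0.0181], 0.85), ([0.4544, 0.2116, 0.0902], 0.72), ([0.4933, 0.1512, 0.083], 0.57), ([0.2266, 0.2975, 0.0147], 0.55)]
bowl [([0.5996, 0.0452, 0.098], 0.72), ([0.3491, 0.3256, 0.0319], 0.65)]
dock [([0.5989, 0.0303, 0.0272], 0.64)]
pump [([0.6006, 0.0422, 0.0974], 0.82)]
vacuum_box [([0.467, 0.1402, 0.0689], 0.95)]
vacuum_box_valve [([0.4686, 0.1396, 0.0649], 0.58)]
```

View pics/top0.png

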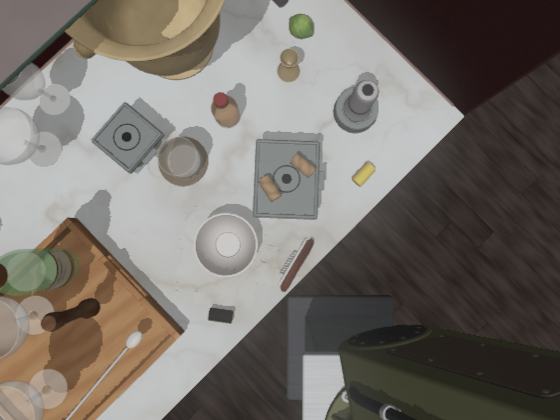

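View pics/side0.png

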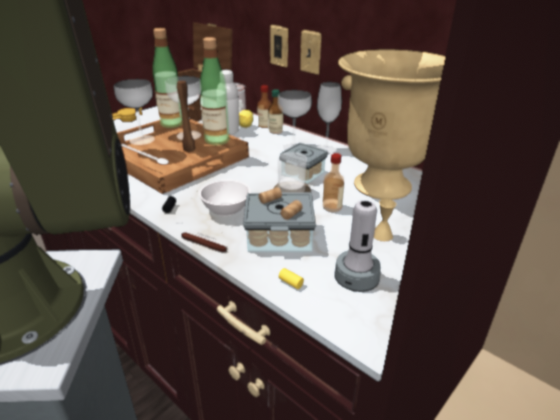

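The top view shows the grey-lidded larger box at about (287,179), with brown corks on it at (270,187) and (303,164). The bowl is at (227,243) and the pump in its dock at (360,100). Cork candidates are brown (270,187), brown (303,164), yellow (363,174) and black (221,315). The two brown ones fit because they lie on the lid. I'll measure them and confirm in one crop.

```bash
cat > h.py <<'E'
import numpy as np, cv2
from station import telemetry, cams, finder
def cloud(n):
    p,d=cams.camera(n); i=cams.camera_info(n); K=i["camera_matrix"]
    v,u=np.mgrid[:420,:560]
    c=np.stack([(u-K[0,2])/K[0,0]*d,(v-K[1,2])/K[1,1]*d,d],-1)
    X=(c-i["t"])@i["R"]; X[d==0]=np.nan
    return p,X
def proj(n,P):
    i=cams.camera_info(n); c=i["R"]@np.array(P)+i["t"]; q=i["camera_matrix"]@c; return q[:2]/q[2]
def rect(P):
    c,s,a=cv2.minAreaRect(P[:,:2].astype(np.float32)); 
    b=cv2.boxPoints((c,s,a)); e=[b[1]-b[0],b[2]-b[1]]; L=max(e,key=np.linalg.norm)
    return np.round(c,4),np.round(s,4),round(float(np.degrees(np.arctan2(L[1],L[0]))),1)
E
python3 - <<'E'
from h import *
p,X=cloud("top"); cv2.imwrite("pics/crop1.png",cv2.resize(p[80:320,180:420,::-1],None,fx=2.4,fy=2.4,interpolation=cv2.INTER_CUBIC))
box=finder.masks_of("vacuum_box","top")[0]["region"]
lid=X[box]; lid=lid[lid[:,2]>0.06]; print("lid",rect(lid),np.percentile(lid[:,2],[5,25,50,75,95]))
for m in finder.masks_of("cork_a","top"):
    P=X[m["region"]]; P=P[~np.isnan(P[:,0])]; print("cork",m["confidence"],rect(P),np.percentile(P[:,2],[5,50,95]),P.shape,proj("top",P.mean(0)))
# dark pixel valve
g=p.sum(2); r=np.zeros(g.shape,bool); r[165:195,272:303]=1
m=r&(g<110); print("valve",m.sum(),np.nanmean(X[m],0),X[m][:,2].max(), np.argwhere(m).mean(0))
B=finder.masks_of("bowl","top")[0]["region"]; P=X[B]; P=P[P[:,2]>0.035]; print("bowl",cv2.minEnclosingCircle(P[:,:2].astype(np.float32)),P[:,2].max())
s=np.zeros(g.shape,bool); s[70:135,320:395]=1
for lo,hi in((0.143,0.17),(0.10,0.14),(0.026,0.038)):
    P=X[s&(X[...,2]>lo)&(X[...,2]<hi)]; print(lo,len(P),cv2.minEnclosingCircle(P[:,:2].astype(np.float32)),P.mean(0))
q,Y=cloud("side"); 
for m in finder.masks_of("pump","side")[:1]:
    P=Y[m["region"]]; 
    for z in np.arange(.04,.16,.01):
        Q=P[abs(P[:,2]-z)<.004]; 
        if len(Q): print(round(z,2),len(Q),Q[:,0].min(),Q[:,0].max(),Q[:,0].mean(),Q[:,1].min())
E
```

```text
lid (array([0.4707, 0.1876]), array([0.125 , 0.1404]), -1.7) [0.06823363 0.07062168 0.07208068 0.07367516 0.07651638]
cork 0.88 (array([0.4529, 0.2205]), array([0.0422, 0.0233]), 33.2) [0.08687334 0.09337014 0.09675138] (316, 3) [270.19581499 187.43831613]
cork 0.72 (array([0.4941, 0.1631]), array([0.0429, 0.0254]), 50.9) [0.0856019  0.09285663 0.09698366] (334, 3) [302.86720623 164.89929868]
cork 0.72 (array([0.2218, 0.3112]), array([0.0419, 0.026 ]), 83.8) [0.01408973 0.02140471 0.02503376] (296, 3) [220.79610466 315.40103913]
cork 0.56 (array([0.4861, 0.0473]), array([0.0231, 0.0437]), -45.1) [0.01182702 0.0208495  0.02489511] (297, 3) [363.50374528 174.17826507]
cork 0.2 (array([0.476, 0.186]), array([0.154 , 0.1357]), 0.6) [0.06732471 0.07205957 0.07671695] (4583, 3) [287.62288064 179.60176339]<stdin>:9: RuntimeWarning: Mean of empty slice
Traceback (most recent call last):
ValueError: zero-size array to reduction operation maximum which has no identity
```

View pics/crop1.png

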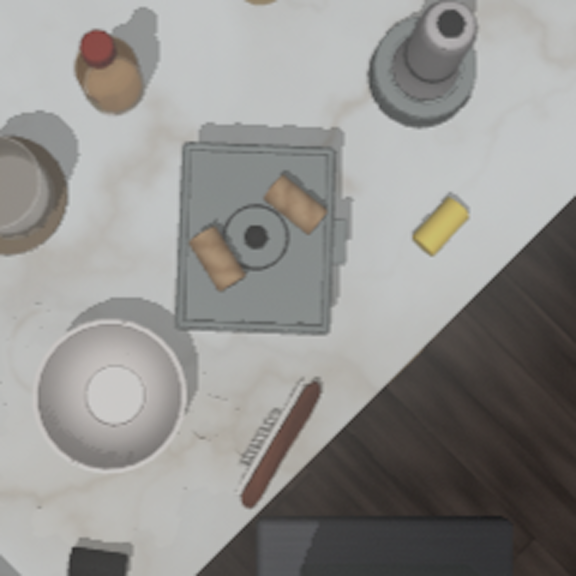

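The crop confirms two brown corks on the lid, at crop (217,257) and (296,204), with the valve button at (256,237). The yellow one at (441,225) lies on the worktop.

```bash
python3 - <<'E'
from h import *
p,X=cloud("top"); q,Y=cloud("side")
def pca(P):
    c=P[:,:2].mean(0); e=np.linalg.eigh(np.cov((P[:,:2]-c).T))[1][:,1]; return c.round(4),np.degrees(np.arctan2(e[1],e[0])).round(1)
for n,C in (("top",X),("side",Y)):
  for m in finder.masks_of("cork_a",n):
    P=C[m["region"]]; P=P[(~np.isnan(P[:,0]))&(P[:,2]>.08)]
    if len(P)>50: print(n,pca(P),rect(P))
g=p.sum(2).astype(int); r=np.zeros(g.shape,bool); r[172:186,280:294]=1
print(g[179,276:300]); m=r&(g<180); print("valve",m.sum(),np.nanmean(X[m],0),np.argwhere(m).mean(0))
B=finder.masks_of("bowl","top")
if B:
  P=X[B[0]["region"]]; P=P[P[:,2]>0.04]; print("bowl",cv2.minEnclosingCircle(P[:,:2].astype(np.float32)),P[:,2].max())
s=np.zeros(g.shape,bool); s[70:135,320:395]=1
for lo,hi in((0.155,0.2),(0.10,0.14),(0.026,0.038)):
    P=X[s&(X[...,2]>lo)&(X[...,2]<hi)]; print(lo,len(P),cv2.minEnclosingCircle(P[:,:2].astype(np.float32)) if len(P) else 0,P.mean(0))
for m in finder.masks_of("pump","side")[:1]:
    P=Y[m["region"]]; 
    for z in np.arange(.04,.2,.02):
        Q=P[abs(P[:,2]-z)<.004]; 
        if len(Q): print(round(z,2),len(Q),np.percentile(Q[:,0],[3,97]).round(4),Q[:,0].mean(),np.percentile(Q[:,1],5))
for n in ("rocks_glass","bitters_bottle","small_jigger"): print(n,finder.find_in(n,"top")[:2])
E
```

```text
top (array([0.4927, 0.1639]), np.float64(50.9)) (array([0.4934, 0.1635]), array([0.0428, 0.0233]), 51.8)
top (array([0.4524, 0.221 ]), np.float64(-147.5)) (array([0.4526, 0.221 ]), array([0.0427, 0.0219]), 33.0)
side (array([0.4911, 0.1543]), np.float64(-135.9)) (array([0.4933, 0.159 ]), array([0.0429, 0.0192]), 46.6)
side (array([0.4512, 0.2126]), np.float64(-154.3)) (array([0.4534, 0.2154]), array([0.0457, 0.0226]), 21.4)
[412 412 412 412 412 356 213 200 200 206 209 205 204 202 202 264 365 410
 412 411 412 412 386 318]
valve 0 [nan nan nan] [nan nan]
bowl ((0.35319435596466064, 0.30111443996429443), 0.057472873479127884) 0.054031758447243665
0.155 229 ((0.6080989837646484, 0.06070656701922417), 0.017986059188842773) [0.60851545 0.06176729 0.157225  ]
0.1 148 ((0.6054340600967407, 0.0627484992146492), 0.020044203847646713) [0.59522833 0.06907492 0.12052046]
0.026 712 ((0.6086154580116272, 0.06135087087750435), 0.04079248011112213) [0.59919726 0.06644672 0.03291261]
0.04 145 [0.5829 0.6267] 0.6015533729982824 0.0350603280150297
0.06 91 [0.5869 0.6236] 0.6032821732289407 0.039700668513309924
0.08 81 [0.5873 0.6216] 0.6027443100575366 0.039639799531677164
0.1 93 [0.5872 0.6218] 0.6026165896415563 0.038126664936180915
0.12 97 [0.5872 0.6223] 0.603355386633317 0.03957371873860384
0.14 100 [0.5872 0.6236] 0.6031996339954699 0.03976080545413623
0.16 87 [0.5936 0.6159] 0.6050651535620121 0.051606494108416355
rocks_glass [{'point': [0.5129, 0.3918, 0.0216], 'confidence': 0.96}]
bitters_bottle [{'point': [0.5879, 0.3052, 0.0806], 'confidence': 0.91}]
small_jigger [{'point': [0.6817, 0.1915, 0.0358], 'confidence': 0.8}]<stdin>:10: RuntimeWarning: Mean of empty slice
<stdin>:10: RuntimeWarning: Mean of empty slice.
  ret = um.true_divide(
```

```bash
cat >> h.py <<'E'
from scipy.spatial.transform import Rotation as Ro
def go(x,y,z,yaw):
    o=telemetry.get_obs(); R=Ro.from_euler("xyz",o["eef_rot"]).as_matrix()
    g=o["ee_pos"]+R[:,2]*.18
    T=Ro.from_euler("xyz",[np.pi,0,yaw]).as_matrix(); D=R.T@T
    sp=np.arctan2(D[1,0],D[0,0]); tgt=np.array([x,y,z])-T[:,2]*.18
    print("slide",(R.T@(tgt-o["ee_pos"])).round(4),"spin",sp.round(4),"grasp",g.round(4),"rpy",o["eef_rot"].round(4),"F",o["force"].round(2),"t",o["time_s"],"w",o["grip_width"],o["grip_force"])
E
python3 -c "
from h import *
go(.4528,.2205,.2,.576)"
```

```text
slide [ 0.495  -0.6428  0.0246] spin -0.3082 grasp [ 0.1455 -0.5304  0.2247] rpy [3.1416 0.     0.2678] F [-0.38 -0.54  0.74] t 1.3 w 0.09415109477133057 0.0
```

Call:
{"name": "jog_arm", "arguments": {"rows": [{"gripper": 0.05, "slide": [0.495, -0.643, 0.025], "spin": -0.308}, {"gripper": 0.05, "slide": [0.495, -0.643, 0.025], "spin": -0.308}, {"gripper": 0.05, "slide": [0.495, -0.643, 0.025], "spin": -0.308}, {"gripper": 0.05, "slide": [0.495, -0.643, 0.025], "spin": -0.308}, {"gripper": 0.05, "slide": [0.495, -0.643, 0.025], "spin": -0.308}, {"gripper": 0.05, "slide": [0.495, -0.643, 0.025], "spin": -0.308}, {"gripper": 0.05, "slide": [0.495, -0.643, 0.025], "spin": -0.308}, {"gripper": 0.05, "slide": [0.495, -0.643, 0.025], "spin": -0.308}]}}

```text
time_s: 2.1
ee_pos: [0.2969, -0.1584, 0.3926]
eef_rot: [3.141, -0.0, 0.575]
force: [1.5, -1.4, 0.2]
grip_width: 0.0503
grip_force: 0.0
```

```bash
python3 -c "
from h import *
go(.4528,.2205,.2,.576)"
```

```text
slide [ 0.3369 -0.2332  0.0125] spin -0.0009 grasp [ 0.2971 -0.1585  0.2126] rpy [ 3.1406e+00 -5.0000e-04  5.7510e-01] F [ 1.49 -1.39  0.21] t 2.1 w 0.05031774590242334 0.0
```

Call:
{"name": "jog_arm", "arguments": {"rows": [{"gripper": 0.05, "slide": [0.337, -0.233, 0.0125], "spin": 0}, {"gripper": 0.05, "slide": [0.337, -0.233, 0.0125], "spin": 0}, {"gripper": 0.05, "slide": [0.337, -0.233, 0.0125], "spin": 0}, {"gripper": 0.05, "slide": [0.337, -0.233, 0.0125], "spin": 0}, {"gripper": 0.05, "slide": [0.337, -0.233, 0.0125], "spin": 0}, {"gripper": 0.05, "slide": [0.337, -0.233, 0.0125], "spin": 0}, {"gripper": 0.05, "slide": [0.337, -0.233, 0.0125], "spin": 0}, {"gripper": 0.05, "slide": [0.337, -0.233, 0.0125], "spin": 0}]}}

```text
time_s: 2.9
ee_pos: [0.4492, 0.2118, 0.3801]
eef_rot: [3.141, -0.0, 0.576]
force: [1.7, -0.4, -0.6]
grip_width: 0.0498
grip_force: 0.0
```

```bash
python3 -c "
from h import *
go(.4528,.2200,.097,.576)"
```

```text
slide [ 0.0075 -0.005   0.1031] spin 0.0003 grasp [0.4493 0.2118 0.2001] rpy [ 3.1414e+00 -4.0000e-04  5.7630e-01] F [ 1.74 -0.35 -0.56] t 2.9 w 0.049767702139166335 0.0
```

Call:
{"name": "jog_arm", "arguments": {"rows": [{"gripper": 0.05, "slide": [0.0075, -0.005, 0.03], "spin": 0}, {"gripper": 0.05, "slide": [0.0075, -0.005, 0.06], "spin": 0}, {"gripper": 0.05, "slide": [0.0075, -0.005, 0.08], "spin": 0}, {"gripper": 0.05, "slide": [0.0075, -0.005, 0.08], "spin": 0}]}}

```text
time_s: 3.3
ee_pos: [0.4521, 0.2177, 0.2978]
eef_rot: [-3.141, 0.005, 0.576]
force: [-0.4, -0.6, 0.6]
grip_width: 0.05
grip_force: 0.0
```

```bash
python3 -c "
from h import *
go(.4528,.2200,.097,.576)"
```

```text
slide [ 0.002  -0.0015  0.0208] spin 0.0001 grasp [0.4513 0.2174 0.1178] rpy [-3.1407  0.0045  0.5761] F [-0.38 -0.63  0.56] t 3.3 w 0.050045999044293264 0.0
```

Call:
{"name": "jog_arm", "arguments": {"squeeze": 10, "rows": [{"gripper": 0.05, "slide": [0.001, -0.001, 0.015], "spin": 0}, {"gripper": 0.05, "slide": [0.001, -0.001, 0.02], "spin": 0}, {"gripper": 0.05, "slide": [0.001, -0.001, 0.02], "spin": 0}, {"gripper": 0.01, "slide": [0.001, -0.001, 0.02], "spin": 0}, {"gripper": 0.01, "slide": [0.001, -0.001, 0.02], "spin": 0}, {"gripper": 0.01, "slide": [0.001, -0.001, 0.02], "spin": 0}, {"gripper": 0.01, "slide": [0.001, -0.001, 0.02], "spin": 0}, {"gripper": 0.01, "slide": [0.001, -0.001, 0.02], "spin": 0}]}}

```text
time_s: 4.1
ee_pos: [0.4528, 0.2191, 0.2805]
eef_rot: [3.142, -0.0, 0.576]
force: [0.2, 0.5, 3.4]
grip_width: 0.0228
grip_force: 10.0
```

```bash
python3 -c "
from h import *
go(.4528,.2200,.16,.576)"
```

```text
slide [ 0.0005 -0.0007 -0.0595] spin -0.0002 grasp [0.4529 0.2192 0.1005] rpy [ 3.1415e+00 -5.0000e-04  5.7580e-01] F [0.16 0.53 3.44] t 4.1 w 0.022808187843673017 10.002145296894014
```

Call:
{"name": "jog_arm", "arguments": {"rows": [{"gripper": 0.01, "slide": [0, 0, -0.03], "spin": 0}, {"gripper": 0.01, "slide": [0, 0, -0.06], "spin": 0}, {"gripper": 0.01, "slide": [0, 0, -0.06], "spin": 0}]}}

```text
time_s: 4.4
ee_pos: [0.4532, 0.2193, 0.3437]
eef_rot: [3.14, -0.006, 0.576]
force: [-0.5, 0.9, -0.3]
grip_width: 0.0236
grip_force: 10.0
```

```bash
python3 -c "
from h import *
go(.36,.29,.16,.576)"
```

```text
slide [-0.0397 -0.1101  0.0033] spin -0.0002 grasp [0.4542 0.2197 0.1637] rpy [ 3.1405 -0.0057  0.5758] F [-0.49  0.92 -0.32] t 4.4 w 0.023573292097184673 9.999726586975157
```

Call:
{"name": "jog_arm", "arguments": {"rows": [{"gripper": 0.01, "slide": [-0.04, -0.11, 0.003], "spin": 0}, {"gripper": 0.01, "slide": [-0.04, -0.11, 0.003], "spin": 0}, {"gripper": 0.01, "slide": [-0.04, -0.11, 0.003], "spin": 0}, {"gripper": 0.01, "slide": [-0.04, -0.11, 0.04], "spin": 0}, {"gripper": 0.01, "slide": [-0.04, -0.11, 0.08], "spin": 0}, {"gripper": 0.01, "slide": [-0.04, -0.11, 0.105], "spin": 0}, {"gripper": 0.01, "slide": [-0.04, -0.11, 0.105], "spin": 0}, {"gripper": 0.01, "slide": [-0.04, -0.11, 0.105], "spin": 0}]}}

```text
time_s: 5.2
ee_pos: [0.3595, 0.2897, 0.2354]
eef_rot: [3.142, 0.001, 0.576]
force: [0.0, -0.1, 0.1]
grip_width: 0.0231
grip_force: 10.0
```

Call:
{"name": "jog_arm", "arguments": {"rows": [{"gripper": 0.04, "slide": [0, 0, 0], "spin": 0}, {"gripper": 0.04, "slide": [0, 0, 0], "spin": 0}, {"gripper": 0.04, "slide": [0, 0, 0], "spin": 0}, {"gripper": 0.04, "slide": [0, 0, -0.05], "spin": 0}, {"gripper": 0.04, "slide": [0, 0, -0.1], "spin": 0}, {"gripper": 0.045, "slide": [0, 0, -0.12], "spin": 0}, {"gripper": 0.045, "slide": [0, 0, -0.12], "spin": 0}]}}

```text
time_s: 5.9
ee_pos: [0.3595, 0.2897, 0.3585]
eef_rot: [-3.141, -0.006, 0.576]
force: [0.1, -0.7, -1.1]
grip_width: 0.0447
grip_force: 0.0
```

```bash
python3 -c "
from h import *
go(.494,.1625,.17,.87)"
```

```text
slide [0.0436 0.1799 0.0088] spin -0.2942 grasp [0.3604 0.2903 0.1785] rpy [-3.1414 -0.0063  0.5758] F [ 0.08 -0.67 -1.09] t 5.9 w 0.04466970626137994 0.0
```

Call:
{"name": "jog_arm", "arguments": {"rows": [{"gripper": 0.05, "slide": [0.0436, 0.18, 0.009], "spin": -0.294}, {"gripper": 0.05, "slide": [0.0436, 0.18, 0.009], "spin": -0.294}, {"gripper": 0.05, "slide": [0.0436, 0.18, 0.009], "spin": -0.294}, {"gripper": 0.05, "slide": [0.0436, 0.18, 0.009], "spin": -0.294}, {"gripper": 0.05, "slide": [0.0436, 0.18, 0.009], "spin": -0.294}, {"gripper": 0.05, "slide": [0.0436, 0.18, 0.009], "spin": -0.294}]}}

```text
time_s: 6.5
ee_pos: [0.4941, 0.1617, 0.3449]
eef_rot: [-3.14, 0.002, 0.868]
force: [-0.6, 1.0, -0.5]
grip_width: 0.05
grip_force: 0.0
```

```bash
python3 -c "
from h import *
go(.494,.1625,.097,.87)"
```

```text
slide [ 0.0007 -0.0005  0.0679] spin -0.0022 grasp [0.4937 0.1616 0.1649] rpy [-3.1403e+00  1.5000e-03  8.6780e-01] F [-0.63  0.96 -0.53] t 6.5 w 0.050047809438476865 0.0
```

Call:
{"name": "jog_arm", "arguments": {"rows": [{"gripper": 0.05, "slide": [0.0005, -0.0005, 0.03], "spin": 0}, {"gripper": 0.05, "slide": [0.0005, -0.0005, 0.055], "spin": 0}, {"gripper": 0.05, "slide": [0.0005, -0.0005, 0.066], "spin": 0}, {"gripper": 0.05, "slide": [0.0005, -0.0005, 0.066], "spin": 0}, {"gripper": 0.01, "slide": [0.0005, -0.0005, 0.066], "spin": 0}, {"gripper": 0.01, "slide": [0.0005, -0.0005, 0.066], "spin": 0}, {"gripper": 0.01, "slide": [0.0005, -0.0005, 0.066], "spin": 0}, {"gripper": 0.01, "slide": [0.0005, -0.0005, 0.066], "spin": 0}]}}

```text
time_s: 7.3
ee_pos: [0.4939, 0.1631, 0.2808]
eef_rot: [3.141, -0.001, 0.87]
force: [-0.1, -0.4, 1.2]
grip_width: 0.0228
grip_force: 10.0
```

Call:
{"name": "jog_arm", "arguments": {"rows": [{"gripper": 0.01, "slide": [0, 0, 0], "spin": 0}, {"gripper": 0.01, "slide": [0, 0, -0.03], "spin": 0}, {"gripper": 0.01, "slide": [0, 0, -0.06], "spin": 0}, {"gripper": 0.01, "slide": [0, 0, -0.07], "spin": 0}, {"gripper": 0.01, "slide": [0, 0, -0.07], "spin": 0}]}}

```text
time_s: 7.8
ee_pos: [0.4939, 0.163, 0.351]
eef_rot: [3.14, -0.002, 0.87]
force: [-0.2, 0.7, -1.3]
grip_width: 0.0229
grip_force: 10.0
```

```bash
python3 -c "
from h import *
go(.345,.314,.17,.576)"
```

```text
slide [ 0.0193 -0.2112  0.0008] spin 0.2937 grasp [0.4943 0.1631 0.171 ] rpy [ 3.1403e+00 -1.9000e-03  8.6970e-01] F [-0.21  0.69 -1.27] t 7.8 w 0.02289841149787431 9.99702044413425
```

Call:
{"name": "jog_arm", "arguments": {"rows": [{"gripper": 0.01, "slide": [0.0193, -0.211, 0], "spin": 0.294}, {"gripper": 0.01, "slide": [0.0193, -0.211, 0], "spin": 0.294}, {"gripper": 0.01, "slide": [0.0193, -0.211, 0], "spin": 0.294}, {"gripper": 0.01, "slide": [0.0193, -0.211, 0], "spin": 0.294}, {"gripper": 0.01, "slide": [0.0193, -0.211, 0], "spin": 0.294}, {"gripper": 0.01, "slide": [0.0193, -0.211, 0.04], "spin": 0.294}, {"gripper": 0.01, "slide": [0.0193, -0.211, 0.08], "spin": 0.294}, {"gripper": 0.01, "slide": [0.0193, -0.211, 0.1], "spin": 0.294}]}}

```text
time_s: 8.6
ee_pos: [0.3439, 0.3133, 0.2459]
eef_rot: [3.141, 0.005, 0.576]
force: [1.3, 0.4, 0.1]
grip_width: 0.0228
grip_force: 10.0
```

Call:
{"name": "jog_arm", "arguments": {"rows": [{"gripper": 0.01, "slide": [0, 0, 0], "spin": 0}, {"gripper": 0.01, "slide": [0, 0, 0], "spin": 0}, {"gripper": 0.04, "slide": [0, 0, 0], "spin": 0}, {"gripper": 0.04, "slide": [0, 0, 0], "spin": 0}, {"gripper": 0.04, "slide": [0, 0, -0.04], "spin": 0}, {"gripper": 0.04, "slide": [0, 0, -0.09], "spin": 0}, {"gripper": 0.06, "slide": [0, 0, -0.13], "spin": 0}, {"gripper": 0.06, "slide": [0, 0, -0.13], "spin": 0}]}}

```text
time_s: 9.4
ee_pos: [0.3452, 0.314, 0.386]
eef_rot: [-3.141, -0.01, 0.576]
force: [0.4, 0.5, -0.7]
grip_width: 0.0527
grip_force: 0.0
```

Call:
{"name": "jog_arm", "arguments": {"rows": [{"gripper": 0.06, "slide": [-0.1, 0.15, 0], "spin": 0}, {"gripper": 0.06, "slide": [-0.1, 0.15, 0], "spin": 0}, {"gripper": 0.06, "slide": [-0.1, 0.15, 0], "spin": 0}, {"gripper": 0.06, "slide": [-0.1, 0.15, 0], "spin": 0}, {"gripper": 0.06, "slide": [-0.1, 0.15, 0], "spin": 0}]}}

```text
time_s: 9.9
ee_pos: [0.3425, 0.1312, 0.3802]
eef_rot: [3.141, -0.001, 0.572]
force: [-0.1, -0.0, 0.4]
grip_width: 0.0601
grip_force: 0.0
```

```bash
python3 - <<'E'
from h import *
p,X=cloud("top"); cv2.imwrite("pics/top2.png",p[:,:,::-1])
for m in finder.masks_of("cork_a","top"):
    P=X[m["region"]]; P=P[~np.isnan(P[:,0])]; print(m["confidence"],P.mean(0),P[:,2].max())
s=np.zeros(p.shape[:2],bool); s[130:230,240:335]=1
P=X[s&(X[...,2]>.066)&(X[...,2]<.079)]; print(rect(P),P.mean(0))
g=p.sum(2).astype(int); r=np.zeros(g.shape,bool); r[172:187,278:296]=1
m=r&(g<290); print("valve",m.sum(),np.nanmean(X[m],0),np.argwhere(m).mean(0))
r[:]=0;r[155:202,262:312]=1
G=g[155:202,262:312]; print("bg",np.median(G))
q,Y=cloud("side"); cv2.imwrite("pics/side2.png",cv2.resize(q[150:310,180:400,::-1],None,fx=3,fy=3))
go(.5,.1,.2,.8)
E
```

```text
0.72 [0.35144291 0.30324711 0.02624264] 0.032371433157160394
0.69 [0.34202921 0.32131957 0.03597842] 0.04367437961852029
0.59 [0.48536486 0.04714276 0.02103357] 0.027925620877836305
0.59 [0.22495565 0.31159163 0.0204392 ] 0.026515302978715603
(array([0.4706, 0.1879]), array([0.1242, 0.1401]), -1.7) [0.4697642  0.19223249 0.07219571]
valve 76 [0.47058218 0.19322837 0.07479484] [178.42105263 286.11842105]
bg 408.0
slide [0.1133 0.114  0.0002] spin -0.2246 grasp [0.343  0.1341 0.2002] rpy [-3.1415e+00 -5.0000e-04  5.7540e-01] F [ 0.23  1.56 -0.21] t 10.05 w 0.05986845429435359 0.0
```

View pics/top2.png

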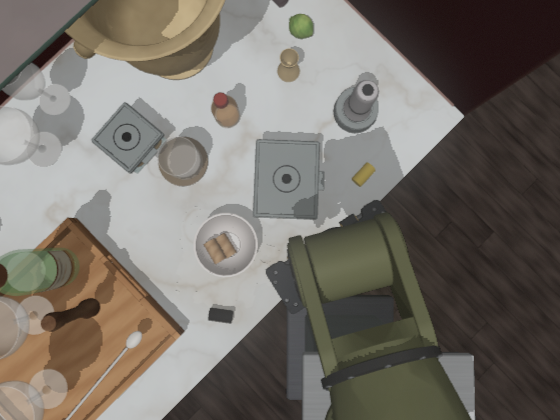

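Both corks show in the bowl at about (215,245), and the lid is clear with the valve at (286.5,178.5). Now the pump.

```bash
python3 - <<'E'
from h import *
go(.6065,.061,.22,.576)
p,X=cloud("top"); g=cv2.cvtColor(p,cv2.COLOR_RGB2GRAY)
i=cams.camera_info("top");K=i["camera_matrix"];C=-i["R"].T@i["t"]
def ray(u,v,z):
    d=i["R"].T@np.linalg.inv(K)@[u,v,1]; return C+d*(z-C[2])/d[2]
roi=g[160:198,268:306].astype(float); dk=np.clip(np.median(roi)-8-roi,0,None)
v,u=np.mgrid[160:198,268:306]; rr=np.hypot(u-286.7,v-178.7)
for nm,m,z in(("ring",(rr>10)&(rr<18),.072),("button",rr<8,.0745)):
    w=dk*m; uu,vv=(w*u).sum()/w.sum(),(w*v).sum()/w.sum(); print(nm,uu,vv,ray(uu,vv,z))
E
```

```text
slide [ 0.1814  0.2047 -0.0198] spin -0.0006 grasp [0.343  0.1341 0.2002] rpy [-3.1415e+00 -5.0000e-04  5.7540e-01] F [ 0.23  1.56 -0.21] t 10.05 w 0.05986845429435359 0.0
ring 286.6746166950596 178.56339742029692 [0.47063157 0.19221462 0.072     ]
button 286.1671523730225 178.2974604496253 [0.4708322  0.19313934 0.0745    ]
```

Call:
{"name": "jog_arm", "arguments": {"squeeze": 30, "rows": [{"gripper": 0.075, "slide": [0.18, 0.204, -0.03], "spin": 0}, {"gripper": 0.075, "slide": [0.181, 0.205, -0.03], "spin": 0}, {"gripper": 0.075, "slide": [0.181, 0.205, -0.03], "spin": 0}, {"gripper": 0.075, "slide": [0.181, 0.205, -0.03], "spin": 0}, {"gripper": 0.075, "slide": [0.181, 0.205, -0.03], "spin": 0}, {"gripper": 0.075, "slide": [0.181, 0.205, -0.02], "spin": 0}, {"gripper": 0.075, "slide": [0.181, 0.205, -0.02], "spin": 0}, {"gripper": 0.075, "slide": [0.181, 0.205, -0.02], "spin": 0}]}}

```text
time_s: 10.9
ee_pos: [0.6063, 0.0615, 0.399]
eef_rot: [-3.14, 0.002, 0.577]
force: [-0.2, 0.1, -0.4]
grip_width: 0.0752
grip_force: 0.0
```

```bash
python3 -c "
from h import *
go(.607,.061,.131,.576)"
```

```text
slide [0.0005 0.0009 0.088 ] spin 0.001 grasp [0.6059 0.0615 0.219 ] rpy [-3.1405e+00  1.5000e-03  5.7700e-01] F [-0.2   0.07 -0.41] t 10.9 w 0.07524448071456762 0.0
```

Call:
{"name": "jog_arm", "arguments": {"rows": [{"gripper": 0.075, "slide": [0.0005, 0.0005, 0.03], "spin": 0}, {"gripper": 0.075, "slide": [0.0005, 0.0005, 0.06], "spin": 0}, {"gripper": 0.075, "slide": [0.0005, 0.0005, 0.08], "spin": 0}, {"gripper": 0.075, "slide": [0.0005, 0.0005, 0.088], "spin": 0}, {"gripper": 0.075, "slide": [0.0005, 0.0005, 0.088], "spin": 0}, {"gripper": 0.05, "slide": [0.0005, 0.0005, 0.088], "spin": 0}, {"gripper": 0.045, "slide": [0.0005, 0.0005, 0.088], "spin": 0}, {"gripper": 0.044, "slide": [0.0005, 0.0005, 0.088], "spin": 0}]}}

```text
time_s: 11.7
ee_pos: [0.607, 0.0602, 0.3131]
eef_rot: [3.141, -0.001, 0.576]
force: [0.5, 0.5, -0.4]
grip_width: 0.0546
grip_force: 0.0
```

Call:
{"name": "jog_arm", "arguments": {"rows": [{"gripper": 0.03, "slide": [0, 0, 0], "spin": 0}, {"gripper": 0.03, "slide": [0, 0, 0], "spin": 0}, {"gripper": 0.03, "slide": [0, 0, 0], "spin": 0}, {"gripper": 0.03, "slide": [0, 0, 0], "spin": 0}]}}

```text
time_s: 12.1
ee_pos: [0.607, 0.0601, 0.3124]
eef_rot: [3.141, -0.0, 0.576]
force: [-1.1, 1.0, 2.3]
grip_width: 0.0412
grip_force: 30.0
```

```bash
python3 -c "
from h import *
go(.607,.061,.24,.576)"
```

```text
slide [ 0.0005 -0.0008 -0.1076] spin -0.0002 grasp [0.6071 0.0601 0.1324] rpy [ 3.1414e+00 -4.0000e-04  5.7580e-01] F [-1.1   1.03  2.27] t 12.1 w 0.041172615203632086 29.999910593032837
```

Call:
{"name": "jog_arm", "arguments": {"rows": [{"gripper": 0.03, "slide": [0, 0, -0.02], "spin": 0}, {"gripper": 0.03, "slide": [0, 0, -0.045], "spin": 0}, {"gripper": 0.03, "slide": [0, 0, -0.07], "spin": 0}, {"gripper": 0.03, "slide": [0, 0, -0.095], "spin": 0}, {"gripper": 0.03, "slide": [0, 0, -0.108], "spin": 0}, {"gripper": 0.03, "slide": [0, 0, -0.108], "spin": 0}, {"gripper": 0.03, "slide": [0, 0, -0.108], "spin": 0}, {"gripper": 0.03, "slide": [0, 0, -0.108], "spin": 0}]}}

```text
time_s: 12.9
ee_pos: [0.607, 0.0601, 0.4184]
eef_rot: [-3.14, 0.002, 0.576]
force: [-0.3, 0.5, -1.6]
grip_width: 0.0406
grip_force: 30.0
```

```bash
python3 -c "
from h import *
go(.4707,.1927,.235,.576)"
```

```text
slide [-0.0421 -0.1854  0.0038] spin -0.0002 grasp [0.6066 0.0601 0.2384] rpy [-3.1403e+00  2.2000e-03  5.7580e-01] F [-0.29  0.46 -1.61] t 12.9 w 0.040638849273054584 29.997578859329224
```

Call:
{"name": "jog_arm", "arguments": {"rows": [{"gripper": 0.03, "slide": [-0.005, -0.02, 0], "spin": 0}, {"gripper": 0.03, "slide": [-0.012, -0.055, 0], "spin": 0}, {"gripper": 0.03, "slide": [-0.02, -0.09, 0], "spin": 0}, {"gripper": 0.03, "slide": [-0.028, -0.125, 0], "spin": 0}, {"gripper": 0.03, "slide": [-0.036, -0.16, 0.002], "spin": 0}, {"gripper": 0.03, "slide": [-0.042, -0.185, 0.004], "spin": 0}, {"gripper": 0.03, "slide": [-0.042, -0.185, 0.004], "spin": 0}, {"gripper": 0.03, "slide": [-0.042, -0.185, 0.004], "spin": 0}]}}

```text
time_s: 13.7
ee_pos: [0.471, 0.1926, 0.4156]
eef_rot: [-3.141, 0.001, 0.577]
force: [0.2, -0.7, -2.1]
grip_width: 0.0406
grip_force: 30.0
```

```bash
python3 - <<'E'
from h import *
go(.4707,.1927,.215,.576)
q,Y=cloud("side"); cv2.imwrite("pics/side3.png",cv2.resize(q[120:270,200:360,::-1],None,fx=4,fy=4,interpolation=cv2.INTER_CUBIC))
p,X=cloud("top")
M=finder.masks_of("pump","side")
if M:
    P=Y[M[0]["region"]]; P=P[~np.isnan(P[:,0])]
    for z in np.arange(.1,.28,.0125):
        Q=P[abs(P[:,2]-z)<.005]
        if len(Q)>5: print(round(z,3),len(Q),np.percentile(Q[:,0],[3,97]).round(4),np.percentile(Q[:,0],[3,97]).mean().round(4),np.percentile(Q[:,1],5).round(4))
    print(P[:,2].min())
E
```

```text
slide [-0.0001 -0.0003  0.0206] spin 0.0007 grasp [0.4708 0.1925 0.2356] rpy [-3.1415e+00  8.0000e-04  5.7670e-01] F [ 0.24 -0.73 -2.13] t 13.7 w 0.04062689199762274 29.997535943984985
0.112 58 [0.4545 0.4883] 0.4714 0.1724
0.125 61 [0.4528 0.4875] 0.4701 0.1722
0.138 119 [0.4481 0.4927] 0.4704 0.1662
0.15 129 [0.4506 0.4909] 0.4708 0.1709
0.162 110 [0.4512 0.4886] 0.4699 0.1714
0.175 102 [0.4513 0.4883] 0.4698 0.1712
0.188 104 [0.4514 0.4901] 0.4707 0.1708
0.2 107 [0.4515 0.4899] 0.4707 0.1703
0.212 93 [0.4515 0.4864] 0.469 0.1702
0.225 59 [0.4533 0.4709] 0.4621 0.1724
0.237 58 [0.4529 0.4708] 0.4619 0.1718
0.25 74 [0.4518 0.4722] 0.462 0.1724
0.262 61 [0.4573 0.4749] 0.4661 0.1778
-0.0027273154573587595
```

View pics/side3.png

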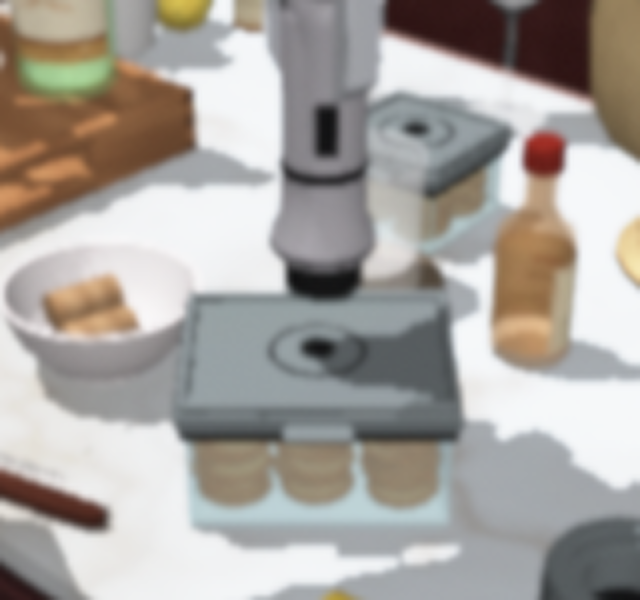

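The side view shows the pump upright above the lid, nose at crop (321,280), with the valve at (319,348) and both corks in the bowl.

```bash
python3 - <<'E'
from h import *
q,Y=cloud("side"); g=cv2.cvtColor(q,cv2.COLOR_RGB2GRAY).astype(float)
i=cams.camera_info("side");K=i["camera_matrix"];C=-i["R"].T@i["t"]
v,u=np.mgrid[200:214,271:289]; w=np.clip(60-g[200:214,271:289],0,None)
uu,vv=(w*u).sum()/w.sum(),(w*v).sum()/w.sum()
d=i["R"].T@np.linalg.inv(K)@[uu,vv,1]; print(uu,vv,C+d*(.0745-C[2])/d[2], Y[203:211,276:284].mean((0,1)))
go(.4707,.1927,.2,.576)
E
```

```text
279.54916067146286 206.7146282973621 [0.46965116 0.19080413 0.0745    ] [0.46965212 0.1931571  0.07361156]
slide [-0.0002 -0.0012  0.0358] spin -0.0012 grasp [0.4715 0.1918 0.2358] rpy [-3.1415e+00  5.0000e-04  5.7480e-01] F [-0.08 -0.1  -2.45] t 13.9 w 0.040526977714889015 29.9974724650383
```

Call:
{"name": "jog_arm", "arguments": {"rows": [{"gripper": 0.03, "slide": [-0.0005, -0.0005, 0.01], "spin": 0}, {"gripper": 0.03, "slide": [-0.0005, -0.0005, 0.02], "spin": 0}, {"gripper": 0.03, "slide": [-0.0005, -0.0005, 0.03], "spin": 0}, {"gripper": 0.03, "slide": [-0.0005, -0.0005, 0.034], "spin": 0}, {"gripper": 0.03, "slide": [-0.0005, -0.0005, 0.034], "spin": 0}, {"gripper": 0.03, "slide": [-0.0005, -0.0005, 0.034], "spin": 0}]}}

```text
time_s: 14.5
ee_pos: [0.4704, 0.1926, 0.3823]
eef_rot: [3.142, -0.0, 0.576]
force: [0.3, 0.3, -2.0]
grip_width: 0.0407
grip_force: 30.0
```

Call:
{"name": "jog_arm", "arguments": {"rows": [{"gripper": 0.03, "slide": [0, 0, 0.001], "spin": 0}, {"gripper": 0.03, "slide": [0, 0, 0.002], "spin": 0}, {"gripper": 0.03, "slide": [0, 0, 0.003], "spin": 0}, {"gripper": 0.03, "slide": [0, 0, 0.003], "spin": 0}, {"gripper": 0.03, "slide": [0, 0, 0.003], "spin": 0}]}}

```text
time_s: 15.0
ee_pos: [0.4703, 0.1925, 0.3792]
eef_rot: [3.142, -0.0, 0.576]
force: [-0.5, 0.0, -2.0]
grip_width: 0.0407
grip_force: 30.0
```

```bash
python3 -c "
from h import *
go(.4707,.1927,.192,.576)"
```

```text
slide [0.0004 0.0001 0.0072] spin -0.0002 grasp [0.4704 0.1925 0.1992] rpy [ 3.1416e+00 -1.0000e-04  5.7580e-01] F [-0.46  0.02 -1.98] t 15.0 w 0.040660036144508825 29.99746263027191
```

Still no contact; continue.

Call:
{"name": "jog_arm", "arguments": {"rows": [{"gripper": 0.03, "slide": [0, 0, 0.001], "spin": 0}, {"gripper": 0.03, "slide": [0, 0, 0.002], "spin": 0}, {"gripper": 0.03, "slide": [0, 0, 0.003], "spin": 0}, {"gripper": 0.03, "slide": [0, 0, 0.003], "spin": 0}, {"gripper": 0.03, "slide": [0, 0, 0.003], "spin": 0}]}}

```text
time_s: 15.5
ee_pos: [0.4704, 0.1926, 0.3764]
eef_rot: [3.142, -0.0, 0.576]
force: [-0.8, 0.8, 2.0]
grip_width: 0.0407
grip_force: 30.0
```

Call:
{"name": "jog_arm", "arguments": {"rows": [{"gripper": 0.03, "slide": [0, 0, 0.001], "spin": 0}, {"gripper": 0.03, "slide": [0, 0, 0.001], "spin": 0}, {"gripper": 0.03, "slide": [0, 0, 0.001], "spin": 0}]}}

```text
time_s: 15.8
ee_pos: [0.4704, 0.1925, 0.3753]
eef_rot: [3.142, -0.0, 0.576]
force: [-1.1, 0.2, 2.7]
grip_width: 0.0407
grip_force: 30.0
```

Call:
{"name": "jog_arm", "arguments": {"rows": [{"gripper": 0.03, "slide": [0, 0, 0.001], "spin": 0}, {"gripper": 0.03, "slide": [0, 0, 0.001], "spin": 0}, {"gripper": 0.03, "slide": [0, 0, 0.001], "spin": 0}]}}

```text
time_s: 16.1
ee_pos: [0.4704, 0.1926, 0.3742]
eef_rot: [3.142, -0.0, 0.576]
force: [-0.8, -0.4, 3.0]
grip_width: 0.0406
grip_force: 30.0
```

Call:
{"name": "jog_arm", "arguments": {"rows": [{"gripper": 0.03, "slide": [0, 0, 0.001], "spin": 0}, {"gripper": 0.03, "slide": [0, 0, 0.0015], "spin": 0}, {"gripper": 0.03, "slide": [0, 0, 0.0015], "spin": 0}, {"gripper": 0.03, "slide": [0, 0, 0.0015], "spin": 0}, {"gripper": 0.03, "slide": [0, 0, 0.0015], "spin": 0}]}}

```text
time_s: 16.6
ee_pos: [0.4704, 0.1926, 0.3727]
eef_rot: [3.142, -0.0, 0.576]
force: [-0.2, -0.1, 5.4]
grip_width: 0.0403
grip_force: 30.0
```

```bash
python3 - <<'E'
from h import *
F=[]
for k in range(8): q,Y=cloud("side"); F.append(telemetry.get_obs()["force"][2])
print(np.mean(F),np.std(F))
go(.4707,.1927,.192,.576)
cv2.imwrite("pics/side4.png",cv2.resize(q[120:270,200:360,::-1],None,fx=4,fy=4,interpolation=cv2.INTER_CUBIC))
P=Y[finder.masks_of("pump","side")[0]["region"]]; P=P[~np.isnan(P[:,0])]
for z in np.arange(.075,.19,.0125):
    Q=P[abs(P[:,2]-z)<.005]
    if len(Q)>5: print(round(z,3),len(Q),np.percentile(Q[:,0],[3,97]).mean().round(4),np.percentile(Q[:,1],5).round(4))
E
```

```text
5.121855333134067 0.5029126369180136
slide [0.0004 0.0001 0.0008] spin -0.0002 grasp [0.4704 0.1926 0.1928] rpy [ 3.1416e+00 -3.0000e-04  5.7580e-01] F [-0.16  0.45  4.67] t 17.0 w 0.040610147118686324 30.001140832901
0.075 69 0.4668 0.1732
0.088 56 0.4701 0.1671
0.1 138 0.4703 0.168
0.112 99 0.4701 0.1712
0.125 95 0.4701 0.1716
0.137 105 0.4701 0.1713
0.15 93 0.47 0.171
0.162 104 0.4699 0.1702
0.175 74 0.4658 0.171
0.187 61 0.4612 0.1718
```

View pics/side4.png

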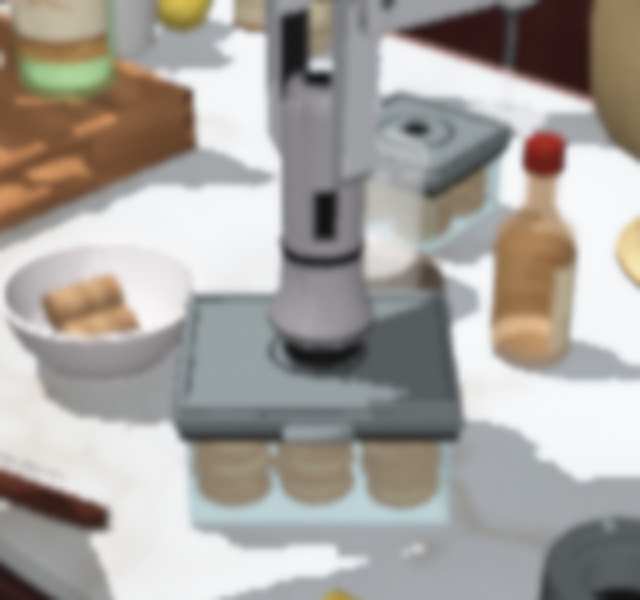

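The side view shows the nose sitting concentrically inside the printed ring at crop (322,355). The pump is upright and presses with about 7.4 N, which is half travel.

```bash
python3 -c "
from station import workorder
print(workorder.hand_in())"
```

```text
the job is handed in; nothing more can be done
None
```

I handed the job in at about 17 s with both corks in the bowl and the pump held upright on the valve; it returned no verdict. By my measurements the nose is centred within about 1–2 mm and pressed in about half its travel, at roughly 7.4 N.

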